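# Register the red tube in the welding jig

## Task

Two short square tubes lie loose on the plywood welding jig, one on each side of its centre stop. Push the red-primed tube until its long side lies flush against the long back fence, then slide it along the fence until its end touches the centre stop, and leave it lying there. Leave the bare metal tube where it is.

Things in the scene. Friction and masses are not known exactly. Their poses are not given: they have to be found in the camera images.
- red_tube_center (a point): Centre (half-way up) of the red-painted square steel tube, open at both ends: 110 mm long, 30 wide, 30 high, wall 3, about 0.2 kg, loose on the board. y axis along its length, z up; at the start y is within 0.2 rad of the fence's y. It lies on either side of the centre stop, with 30 to 75 mm of clear board between it and the fence, and between it and the stop.
- bare_tube_center (a point): Centre (half-way up) of the bare silver-grey metal tube of the same size, on the other side of the centre stop; a bystander, to be left where it lies.
- fence: Long back fence: dark steel bar with brass screws, 24 mm thick (x), 460 long (y), 20 high. Origin: centre of its underside, on the top face of the plywood board (18 mm thick, 225 mm of it on the -x side, 240 to either side). x points across the board, away from the tubes; the stop face looks to -x, 12 mm from the origin; y runs along the fence, z up. Board, fence and stop are fixed.
- stop: Centre stop of the jig: a short dark steel bar with brass screws, square to the fence and running from the fence's face 70 mm to -x, half-way along it; 24 mm thick (y), 20 mm high. Origin: centre of its underside, 47 mm to -x of the fence's origin, axes as the fence's; its two stop faces lie 12 mm to +y and 12 mm to -y of the origin.
Things that resemble listed ones, but are neither listed nor needed, are in the scene too. Of the things like the part that bears red_tube_center, leave any that is purple; of the rest the larger one is meant.

How it is judged:
On the way, in this order (a step that is already met when the one before it is completed fails the run):
1. the red tube's long side is pushed against the back fence (x of red_tube_center in the frame of fence between -0.037 and -0.02 m and angle between the y axis of red_tube_center and the y axis of fence, either way round below 0.175 rad and z of red_tube_center in the frame of fence between 0.008 and 0.022 m and contact force between red_tube and fence above 0.5 N).
2. the red tube's end is pushed against the centre stop, its side still at the fence (x of red_tube_center in the frame of fence between -0.037 and -0.02 m and angle between the y axis of red_tube_center and the y axis of fence, either way round below 0.175 rad and z of red_tube_center in the frame of fence between 0.008 and 0.022 m and (y of red_tube_center in the frame of stop between 0.06 and 0.077 m or y of red_tube_center in the frame of stop between -0.077 and -0.06 m) and contact force between red_tube and stop above 0.5 N).
At the end, for the whole second after the job is handed in: The red tube lies at rest flat on the board, its long side within 10 mm of the fence and within 10 degrees of parallel to it, its end within 10 mm of the centre stop, and the bare tube is within 20 mm of where it started (x of red_tube_center in the frame of fence between -0.037 and -0.02 m and angle between the y axis of red_tube_center and the y axis of fence, either way round below 0.175 rad and z of red_tube_center in the frame of fence between 0.008 and 0.022 m and (y of red_tube_center in the frame of stop between 0.06 and 0.077 m or y of red_tube_center in the frame of stop between -0.077 and -0.06 m) and linear speed of red_tube below 0.02 m/s and angular speed of red_tube below 0.2 rad/s and distance of bare_tube_center from where it was at the start of the episode below 0.02 m); the robot touches nothing.
It fails at once if the bare tube is moved by more than 20 mm (distance of bare_tube_center from where it was at the start of the episode above 0.02 m).
It also fails if it takes over 42 s, if anything falls off the work surface, if the arm or the gripper's body presses on something with over 40 N, if the wrist force passes 120 N, or if a joint passes its speed limit or range.

## Robot

A 6-joint arm with a two-finger parallel gripper is mounted at the origin on the work surface. World frame = base frame: x ahead of the robot, y to its left, z up, the work surface at z = 0. Lengths are in m, angles in rad, forces in N, time in s.
With the tool pointing down it reaches from about 0.35 to 0.85 m from the base axis. Payload 8.1 kg.
Tool frame: the origin (TCP) lies midway between the tips of the shut fingers; the grasp point (between the pads) lies 19 mm behind it (robot.grip_point_offset is the distance from the TCP to the grasp point, in m); z points along the fingers, y is the line along which they close (so a half turn about z gives the same grasp; the last joint's range is limited). The gripper opens to 93 mm and grips with 3 to 60 N. Pads are 15 mm wide; open, the fingers measure 128 mm over their backs; the gripper's body (75 mm by 188 mm) begins 65 mm behind the grasp point.
Start: joints at [-1.352, 0.13, 1.488, -0, 1.523, -0.085], TCP at [0.18, -0.573, 0.188] pointing down, gripper open.
Joint ranges: [-2.96, 2.96], [-0.89, 2.26], [0.02, 2.5], [-1.34, 4.48], [0, 2.73], [-2.66, 2.66]. Speed limits (rad/s): [2.39, 2.39, 2.79, 3.14, 3.14, 3.14].

## Interface

Orientations are given as a rotation vector (axis times angle).
In Python, from plant import robot, read_camera, job gives the robot as it stands.
- The arm moves only by the shell command python3 -m inch 'ROWS' [FORCE]. ROWS is JSON, one flat list of numbers, 5 for each row, row after row: the shift along the world's x, y, z in mm, then the turn about the world's z in degrees, then the opening in per cent of the stroke, from 0 (shut) to 100 (fully open). In form: [dx, dy, dz, yaw, hand, dx, dy, dz, yaw, hand, ...]. A call has 1 to 10 rows; each row is the pose to reach, as a shift and turn from the pose commanded when the call began; what a row does not reach only later rows make up. A row lasts 1/12 s, in which the tool goes at most 41.7 mm and 7.16 degrees, less where a joint would pass 70% of its speed; a pose out of reach is approached as far as the arm can. A call with a gripper value outside its range is refused whole. The fingers move at their own pace and stop on an object; FORCE is the grip in N (left out, the last holds). Time passes only in rows, so rows that repeat a pose let the fingers close. It gives the time, the measured TCP pose, the force, the opening and the grip force at its end, in the units of the state.
- robot.read_state(): the state, without advancing time (a new reading comes with each control period).
- read_camera(name): name is "scene" or "top" or "wrist"; returns a dict with "image" (420x560x3 uint8, blue, green, red), "K" (3x3 intrinsics, pixels), "D" ([k1, k2, p1, p2, k3] as OpenCV has them; the pictures are not rectified), "extrinsics" (4x4, takes a point from world to camera coordinates); the wrist camera has in their place "mount" (4x4, takes a point from camera to tool coordinates, whose origin is the TCP and whose axes are the flange's). Camera axes: x right, y down, z forward; pixel columns grow to the right and rows downward; lengths in m; the calibration is good to about 2 mm. A picture is of the moment at which its call begins: read the wrist's pose just before it. There is no depth.
- job.close_job(): hands the job in; it is judged then, once.
The state is a dict: "t": time; "q": joint angles; "dq": joint speeds; "joint_torque": joint torques, N m; "tool_pos": TCP position; "orientation": TCP orientation; "force": force on the tool from outside, world axes, zero at the start; "wrist_torque": the same for the moment, N m; "opening": finger opening in m; "gripper_force": force on a finger pad.
Only numpy, scipy, OpenCV 4.12 (cv2) and the standard library are available. Lean on these libraries where they do the work, as an engineer would, in place of code of your own. Each camera call takes 0.05 s, during which the arm holds its last target. There are 200 camera calls.

## Working session

There is one attempt and no reset: what is moved stays moved. The work goes in short steps, Python scripts to look and compute and a shell command to move; the robot and the scene stay as the last step left them, time stands still between calls to the robot, and variables do not carry over. Pictures are saved under pics/ and viewed, at most 11 in all, crops included, and the job is handed in when it is done.

```bash
mkdir -p pics
cat > h.py <<'E'
import numpy as np, cv2
from plant import robot, read_camera, job
def px2w(c,uv,z):
    p=cv2.undistortPoints(np.array(uv,float).reshape(-1,1,2),c["K"],np.array(c["D"],float)).reshape(-1,2)
    T=np.array(c["extrinsics"]);R,t=T[:3,:3],T[:3,3];o=-R.T@t
    d=np.c_[p,np.ones(len(p))]@R
    return o+d*((z-o[2])/d[:,2])[:,None]
def w2px(c,P):
    T=np.array(c["extrinsics"])
    return cv2.projectPoints(np.array(P,float).reshape(-1,1,3),cv2.Rodrigues(T[:3,:3])[0],T[:3,3],np.array(c["K"]),np.array(c["D"],float))[0].reshape(-1,2)
E
python3 - <<'E'
from h import *
for n in("top","scene"):
    c=read_camera(n); cv2.imwrite(f"pics/{n}0.png",c["image"]); print(np.round(c["extrinsics"],3))
E
```

```text
[[-0.017 -1.    -0.007 -0.082]
 [-0.994  0.018 -0.11   0.493]
 [ 0.11   0.005 -0.994  0.875]
 [ 0.     0.     0.     1.   ]]
[[-0.752  0.659  0.002  0.424]
 [ 0.365  0.419 -0.831 -0.082]
 [-0.549 -0.625 -0.556  1.171]
 [ 0.     0.     0.     1.   ]]
```

View pics/top0.png

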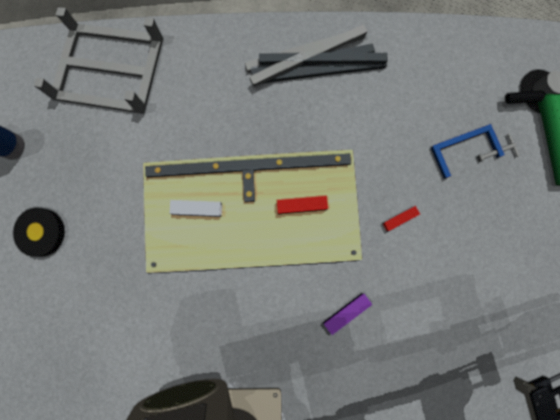

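View pics/scene0.png

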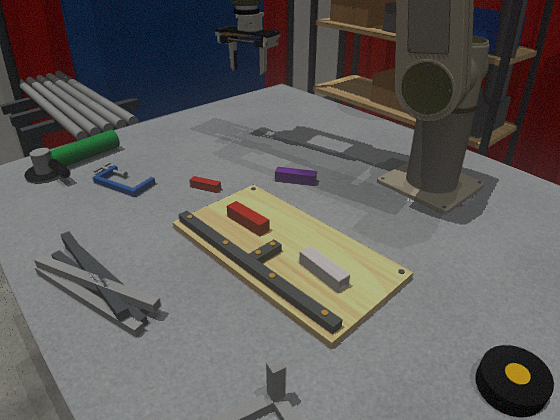

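Candidates in top: big red tube on the board (302,205), small red piece off the board (402,218), purple tube (347,313). The larger red one on the board is meant: not purple, larger than the other red, and beside the stop. I'll confirm it in a crop and measure.

Run:
```python
from h import *
c=read_camera("top"); im=c["image"]; hsv=cv2.cvtColor(im,cv2.COLOR_BGR2HSV)
H,S,V=[hsv[...,i].astype(int) for i in range(3)]
def rect(m,z,name):
    m=cv2.morphologyEx(m.astype(np.uint8),cv2.MORPH_OPEN,np.ones((2,2)))
    n,l,st,ce=cv2.connectedComponentsWithStats(m)
    for i in range(1,n):
        if st[i,4]>150:
            q=np.argwhere(l==i)[:,::-1]
            b=cv2.boxPoints(cv2.minAreaRect(q.astype(np.float32)))
            w=px2w(c,b,z); print(name,st[i,4],ce[i].round(1),px2w(c,ce[i],z).round(4).tolist(),np.round(b).tolist(),w[:,:2].round(4).tolist())
red=((H<8)|(H>172))&(S>150)&(V>80); red[:140]=0; red[:,:140]=0;red[:,440:]=0
rect(red,.048,"red")
bt=(S<40)&(V>140); bt[:190]=0;bt[225:]=0;bt[:,:160]=0;bt[:,235:]=0
rect(bt,.048,"bare")
dk=(V<110)&(S<90); dk[:145]=0;dk[210:]=0;dk[:,:140]=0;dk[:,360:]=0
rect(dk,.038,"fence+stop")
sc=px2w(c,[(157,170),(216,166),(279,162),(338,159),(249,176),(249,193)],.038);print(sc[:,:2].round(4).tolist())
d=sc[0]-sc[3];print("fence yaw",np.arctan2(-d[0],d[1]))
cv2.imwrite("pics/crop.png",cv2.resize(im[140:340,130:430],None,fx=2.6,fy=2.6,interpolation=cv2.INTER_CUBIC))
print(robot.read_state())
```

```text
red 697 [302.7 205.4] [[0.5056, -0.1625, 0.048]] [[277.0, 201.0], [327.0, 196.0], [328.0, 210.0], [278.0, 215.0]] [[0.5167, -0.1072], [0.5247, -0.216], [0.4947, -0.2177], [0.4867, -0.1094]]
red 325 [402.  219.2] [[0.4716, -0.3774, 0.048]] [[384.0, 224.0], [416.0, 207.0], [420.0, 215.0], [388.0, 232.0]] [[0.4624, -0.3368], [0.4982, -0.4096], [0.4805, -0.4181], [0.4449, -0.3453]]
bare 722 [195.9 208. ] [[0.5041, 0.0682, 0.048]] [[170.0, 201.0], [222.0, 201.0], [222.0, 215.0], [170.0, 215.0]] [[0.5206, 0.1251], [0.5183, 0.0115], [0.4879, 0.0116], [0.49, 0.1248]]
fence+stop 2538 [249.  168.6] [[0.5906, -0.0471, 0.038]] [[146.0, 166.0], [351.0, 154.0], [353.0, 197.0], [149.0, 209.0]] [[0.6012, 0.1825], [0.6203, -0.2733], [0.5244, -0.2749], [0.5051, 0.1746]]
[[0.5924, 0.158], [0.5982, 0.0258], [0.6043, -0.1135], [0.609, -0.2443], [0.5741, -0.047], [0.5363, -0.0466]]
fence yaw 0.041394662899975856
{'t': 0.15, 'q': array([-1.35239375e+00,  1.30951765e-01,  1.48902358e+00, -3.48027730e-05,
        1.52298686e+00, -8.54001122e-02]), 'dq': array([ 0.00023097, -0.0026595 , -0.00261718,  0.00066543, -0.0010998 ,
        0.00062988]), 'joint_torque': array([ 6.04051074e-04, -5.60472429e+01, -4.92337203e+01,  7.68245780e-02,
        3.04721855e-02, -7.10224413e-05]), 'tool_pos': array([ 0.17939586, -0.57205988,  0.18735295]), 'orientation': array([-3.10406879e+00, -4.75175250e-01,  1.97355412e-04]), 'force': array([ 0.16955161,  0.10771425, -0.42822601]), 'wrist_torque': array([-0.01187958, -0.01802232,  0.00376159]), 'gripper_force': 0.0, 'opening': 0.09306707516407414}
```

View pics/crop.png

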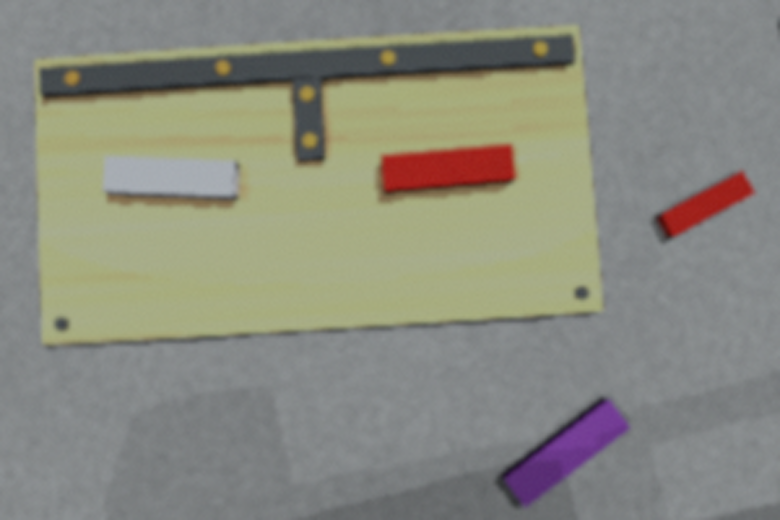

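Confirmed: the red tube on the board, crop (447,168), is the larger red one. It lies at about (0.506,-0.162) with yaw 0.07. The stop is on its +y side and the fence on its +x side. I'll go above a point behind it, fingers part open along the fence direction.

```bash
python3 -m inch '[270,410,-60,-15,43, 270,410,-60,-15,43, 270,410,-60,-15,43, 270,410,-60,-15,43, 270,410,-60,-15,43, 270,410,-60,-15,43, 270,410,-60,-15,43, 270,410,-60,-15,43, 270,410,-60,-15,43, 270,410,-60,-15,43]'; python3 -m inch '[0,0,0,0,43,0,0,0,0,43]'
```

```text
t: 0.98
tool_pos: [0.4075, -0.2252, 0.1373]
orientation: [3.141, 0.066, 0.0]
force: [1.3, -1.3, 0.5]
opening: 0.0403
gripper_force: 0.0
t: 1.15
tool_pos: [0.4076, -0.225, 0.137]
orientation: [-3.14, -0.074, 0.001]
force: [-0.1, -1.2, 0.2]
opening: 0.0401
gripper_force: 0.0
```

```bash
python3 -m inch '[40,60,0,0,43, 40,60,0,0,43, 40,60,-35,0,43, 40,60,-70,0,43, 40,60,-95,0,43, 40,60,-107,0,43, 40,60,-107,0,43]'
python3 - <<'E'
from h import *
c=read_camera("top");cv2.imwrite("pics/b.png",cv2.resize(c["image"][130:330,130:430],None,fx=2.6,fy=2.6))
E
```

```text
t: 1.73
tool_pos: [0.444, -0.1672, 0.0275]
orientation: [-3.138, -0.063, 0.009]
force: [-0.5, 1.1, -0.1]
opening: 0.0398
gripper_force: 0.0
```

View pics/b.png

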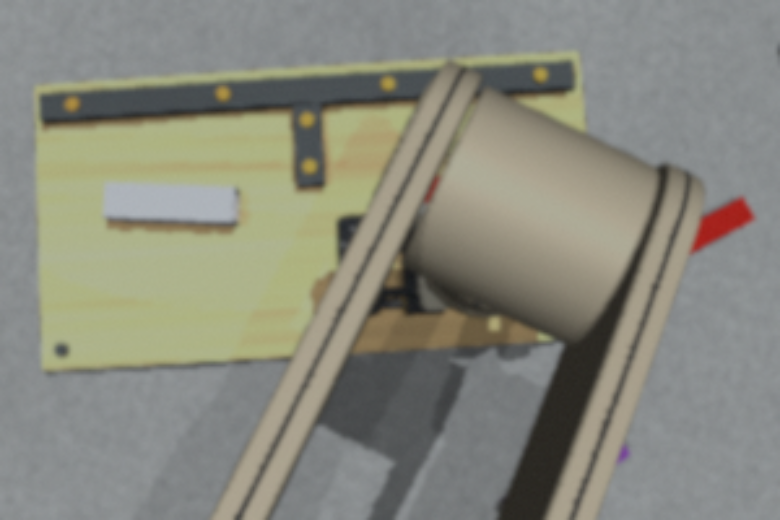

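The arm hides the tube from the top camera (gripper around 380,260), so I'll push slowly and watch the force.

```bash
python3 -m inch '[8,1,0,0,43,16,1,0,0,43,24,2,0,0,43,32,2,0,0,43,40,3,0,0,43,48,3,0,0,43,56,4,0,0,43,64,4,0,0,43,72,4,0,0,43,80,4,0,0,43]'; python3 -m inch '[4,0,0,0,43,8,0,0,0,43,12,1,0,0,43,16,1,0,0,43,20,1,0,0,43]'
python3 - <<'E'
from h import *
c=read_camera("scene");cv2.imwrite("pics/s1.png",cv2.resize(c["image"][160:360,150:430],None,fx=2.6,fy=2.6))
E
```

```text
t: 2.62
tool_pos: [0.5277, -0.163, 0.0304]
orientation: [-3.141, -0.066, 0.0]
force: [0.1, 0.7, 0.9]
opening: 0.0397
gripper_force: 0.0
t: 3.03
tool_pos: [0.5472, -0.1621, 0.0305]
orientation: [-3.141, -0.066, 0.0]
force: [0.1, -0.5, -0.7]
opening: 0.0397
gripper_force: 0.0
```

View pics/s1.png

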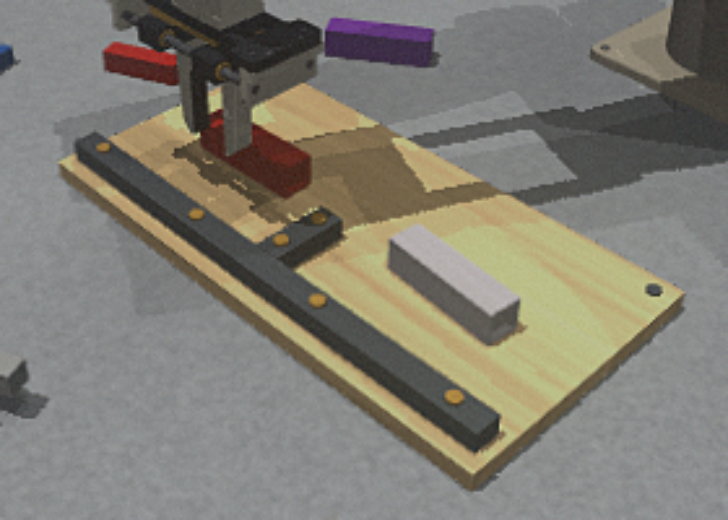

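Run:
```python
from h import *
c=read_camera("scene");im=c["image"]
s=robot.read_state();p=s["tool_pos"];print(p)
R=cv2.Rodrigues(s["orientation"])[0]
for d in(-.0286,.0286):
  for z in(0,-.01,-.02): 
    P=p+R@np.array([0,d,z]); print(d,P.round(3),w2px(c,P).round(1))
# predicted tube box at original pose
o=np.array([.5056,-.1625]);a=.07;y=np.array([-np.sin(a),np.cos(a)]);x=np.array([np.cos(a),np.sin(a)])
for i,j in((1,1),(1,-1),(-1,1),(-1,-1)): print("corner",i,j,w2px(c,[*(o+.015*i*x+.055*j*y),.048]).round(1))
cv2.imwrite("pics/s2.png",cv2.resize(im[170:260,200:290],None,fx=6.6,fy=6.6,interpolation=cv2.INTER_CUBIC))
```

```text
[ 0.54751722 -0.16214989  0.03070753]
-0.0286 [ 0.546 -0.134  0.031] [[241.9 230.1]]
-0.0286 [ 0.546 -0.134  0.041] [[241.7 226.3]]
-0.0286 [ 0.546 -0.134  0.051] [[241.5 222.5]]
0.0286 [ 0.549 -0.191  0.031] [[225.6 219.2]]
0.0286 [ 0.549 -0.191  0.041] [[225.3 215.6]]
0.0286 [ 0.549 -0.191  0.051] [[225.  211.8]]
corner 1 1 [[260.1 223.8]]
corner 1 -1 [[227.2 204.3]]
corner -1 1 [[270.1 218.2]]
corner -1 -1 [[237.1 199.5]]
```

View pics/s2.png

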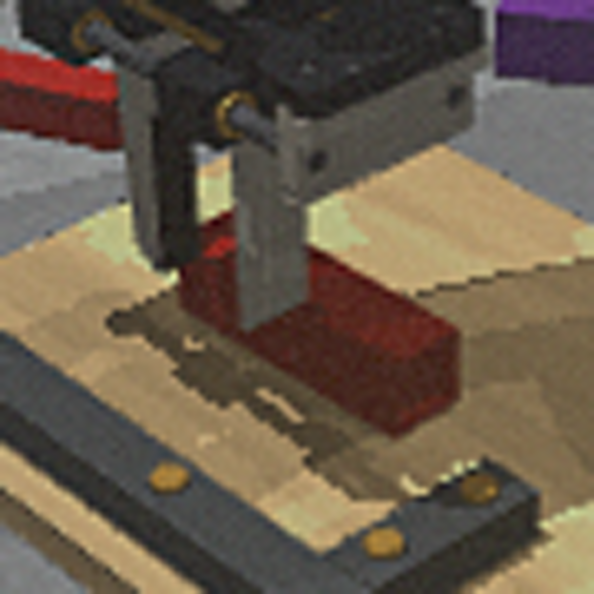

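The tube is unmoved: its corner is seen at scene (260,224), as predicted. The part-open fingertips, near (241,218), passed just above it, so the tips sit about 25 mm higher than the reported TCP. I'll back off and go lower.

```bash
python3 -m inch '[0,0,15,0,43,-30,-1,15,0,43,-65,-2,15,0,43,-102,-4,15,0,43,-102,-4,0,0,43,-102,-4,-8,0,43,-102,-4,-12,0,43,-102,-4,-12,0,43]'
python3 - <<'E'
from h import *
s=robot.read_state();p=s["tool_pos"];R=cv2.Rodrigues(s["orientation"])[0]
w=read_camera("wrist");c=read_camera("scene")
M=np.array(w["mount"]);print(M.round(3))
a=w["image"];b=cv2.resize(c["image"][150:255,190:330],(560,420),interpolation=cv2.INTER_CUBIC)
cv2.imwrite("pics/w3.png",cv2.resize(np.vstack([a,b]),(560,600) if 0 else (400,600)))
for d in(-.0286,.0286):
  for z in(0,-.02): print(d,z,((w2px(c,p+R@np.array([0,d,z]))-[190,150])*4*400/560*np.array([1,1.0])).round(),"scene part; y: +300, scaled", 300)
E
```

```text
t: 3.8
tool_pos: [0.4449, -0.1659, 0.0177]
orientation: [-3.14, -0.066, 0.002]
force: [-0.4, -0.6, 0.1]
opening: 0.0403
gripper_force: 0.0
[[-0.    -0.966 -0.258  0.071]
 [ 1.    -0.    -0.     0.   ]
 [ 0.    -0.258  0.966 -0.197]
 [ 0.     0.     0.     1.   ]]
-0.0286 0 [[246. 191.]] scene part; y: +300, scaled 300
-0.0286 -0.02 [[246. 170.]] scene part; y: +300, scaled 300
0.0286 0 [[199. 163.]] scene part; y: +300, scaled 300
0.0286 -0.02 [[199. 143.]] scene part; y: +300, scaled 300
```

View pics/w3.png

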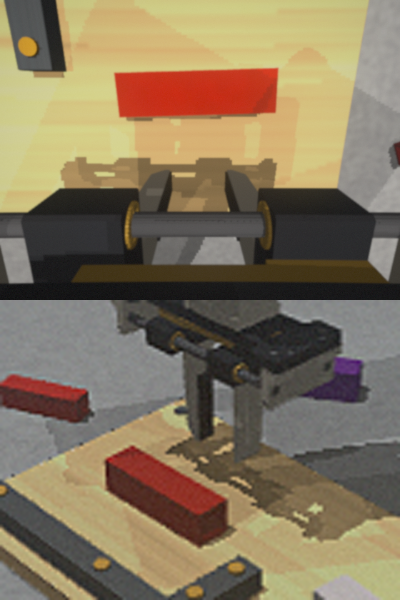

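The wrist view shows the tube at (197,92). In the scene strip the fingertips are at (246,463) and (199,440), about 26 mm above the projected TCP, so the tips are near z 0.043. I'll lower by 15 mm and then push.

```bash
python3 -m inch '[0,0,-5,0,43,0,0,-10,0,43,0,0,-15,0,43,0,0,-15,0,43]'; python3 -m inch '[6,0,-15,0,43,12,1,-15,0,43]' >/dev/null; python3 -m inch '[0,0,15,0,43,0,0,15,0,43]'
```

```text
t: 4.23
tool_pos: [0.4442, -0.1656, 0.0021]
orientation: [-3.14, -0.066, 0.003]
force: [-0.2, -0.4, 0.2]
opening: 0.0402
gripper_force: 0.0
t: 4.57
tool_pos: [0.4584, -0.1656, 0.0053]
orientation: [3.14, 0.066, 0.003]
force: [0.3, 0.4, -0.1]
opening: 0.04
gripper_force: 0.0
```

```bash
python3 -m inch '[7,0,0,0,43,14,1,0,0,43,21,1,0,0,43,28,2,0,0,43,35,2,0,0,43,42,2,0,0,43,49,2,0,0,43,56,2,0,0,43,63,3,0,0,43,70,3,0,0,43]'
python3 - <<'E'
from h import *
c=read_camera("scene");cv2.imwrite("pics/s4.png",cv2.resize(c["image"][170:270,180:320],None,fx=5,fy=5,interpolation=cv2.INTER_CUBIC))
E
```

```text
t: 5.4
tool_pos: [0.5276, -0.1619, 0.0034]
orientation: [-3.141, -0.066, 0.0]
force: [-0.7, -0.3, -0.8]
opening: 0.0404
gripper_force: 0.4
```

View pics/s4.png

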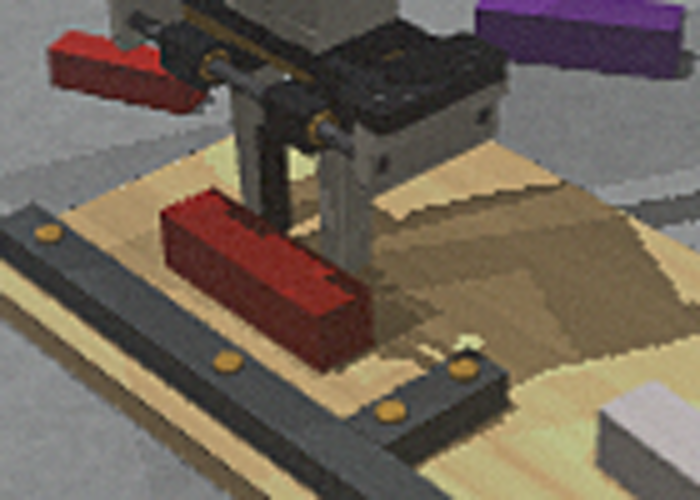

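The fingers (345,265) now push the tube (265,275), which is parallel to the fence with perhaps 25 mm to go. I'll continue gently.

```bash
python3 -m inch '[6,0,0,0,43,12,1,0,0,43,18,1,0,0,43,22,1,0,0,43]'; for i in 1 2; do python3 -m inch '[2,0,0,0,43,4,0,0,0,43,4,0,0,0,43]' | egrep 'tool|force'; done
```

```text
t: 5.78
tool_pos: [0.5497, -0.1611, 0.0036]
orientation: [3.141, 0.066, 0.0]
force: [-0.8, 0.1, -0.7]
opening: 0.04
gripper_force: 0.5
tool_pos: [0.5534, -0.1612, 0.0037]
force: [0.0, 0.5, -0.3]
gripper_force: 0.0
tool_pos: [0.5559, -0.1612, 0.0035]
force: [-6.5, -0.5, 3.8]
gripper_force: 3.2
```

```bash
python3 -m inch '[2,0,0,0,43,2,0,0,0,43]'| egrep 'tool|force'; python3 -m inch '[-20,0,0,0,43,-20,0,0,0,43,-20,0,30,0,43,-20,0,55,0,43,-20,-40,55,0,43,-10,-80,55,0,43,24,-112,55,0,43,24,-112,55,0,43]'
python3 - <<'E'
from h import *
c=read_camera("scene");im=c["image"]
hsv=cv2.cvtColor(im,cv2.COLOR_BGR2HSV);H,S,V=[hsv[...,i].astype(int) for i in range(3)]
w=read_camera("wrist")
cv2.imwrite("pics/s5.png",cv2.resize(np.hstack([w["image"],cv2.resize(im[170:270,180:313],(560,420),interpolation=cv2.INTER_CUBIC)]),(800,300)))
for P in([.578,-.160,.048],[.5535,-.106,.048],[.594,-.1,.018],[.5665,-.1065,.048],[.5965,-.105,.048],[.601,-.215,.048],[.571,-.216,.048]):
    q=(w2px(c,P)-[180,170])[0]*3; print(P,[400+q[0]*1.404*400/560,q[1]*1.4*300/420])
E
```

```text
tool_pos: [0.5558, -0.1611, 0.0032]
force: [-16.2, -0.0, 12.3]
gripper_force: 8.0
t: 7.12
tool_pos: [0.5853, -0.278, 0.0572]
orientation: [3.14, 0.061, 0.002]
force: [0.3, 0.9, -1.1]
opening: 0.0399
gripper_force: 0.0
[0.578, -0.16, 0.048] [np.float64(527.4556608676075), np.float64(161.36235069913008)]
[0.5535, -0.106, 0.048] [np.float64(600.9719140239014), np.float64(181.62658215640008)]
[0.594, -0.1, 0.018] [np.float64(561.8104616559333), np.float64(242.9445120316931)]
[0.5665, -0.1065, 0.048] [np.float64(585.7480261950928), np.float64(188.52826288482714)]
[0.5965, -0.105, 0.048] [np.float64(552.0815012138665), np.float64(206.60506730783288)]
[0.601, -0.215, 0.048] [np.float64(458.4380988229454), np.float64(140.67128012939193)]
[0.571, -0.216, 0.048] [np.float64(491.65814539019584), np.float64(125.28357836623765)]
```

View pics/s5.png

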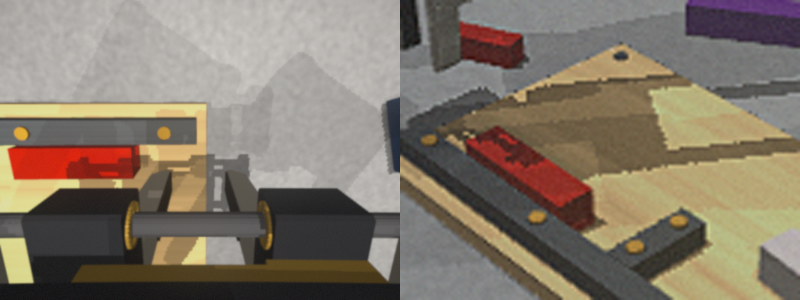

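The tube lies flush at the fence: corner at (553,208) in the right half, as predicted, with its outer end at y ≈ -0.216. I'll lower beside that end and slide it.

```bash
python3 -m inch '[-3,0,-30,0,43,-3,0,-45,0,43,-3,0,-55,0,43,-3,0,-55,0,43]'|egrep 'tool|force'; python3 -m inch '[0,6,0,0,43,0,12,0,0,43,-1,18,0,0,43,-1,24,0,0,43,-1,30,0,0,43,-1,35,0,0,43,-2,40,0,0,43,-2,45,0,0,43,-2,50,0,0,43,-2,54,0,0,43]'|egrep 'tool|force'; for i in 1 2 3; do python3 -m inch '[0,2,0,0,43,0,4,0,0,43,0,4,0,0,43]' | egrep 'tool|force'; done
```

```text
tool_pos: [0.5779, -0.2709, 0.001]
force: [0.5, -0.1, -0.9]
gripper_force: 0.0
tool_pos: [0.578, -0.2186, 0.0036]
force: [0.2, -1.2, 1.7]
gripper_force: 1.0
tool_pos: [0.5779, -0.2146, 0.0034]
force: [-0.5, 0.4, 0.6]
gripper_force: 0.0
tool_pos: [0.5778, -0.2107, 0.0034]
force: [-0.5, -0.1, -0.0]
gripper_force: 0.1
tool_pos: [0.5778, -0.2066, 0.0034]
force: [-0.1, 0.2, -0.2]
gripper_force: 0.0
```

```bash
for i in 1 2; do python3 -m inch '[0,1,0,0,43,0,3,0,0,43,0,3,0,0,43]' | egrep 'tool|force'; done
python3 - <<'E'
from h import *
c=read_camera("scene");im=c["image"]
w=read_camera("wrist")
cv2.imwrite("pics/s6.png",cv2.resize(np.hstack([w["image"],cv2.resize(im[170:270,180:313],(560,420),interpolation=cv2.INTER_CUBIC)]),(800,300)))
E
```

```text
tool_pos: [0.5779, -0.2037, 0.0035]
force: [-0.2, 0.3, -1.2]
gripper_force: 0.0
tool_pos: [0.5779, -0.2015, 0.0037]
force: [-0.5, -3.3, -0.2]
gripper_force: 1.7
```

View pics/s6.png

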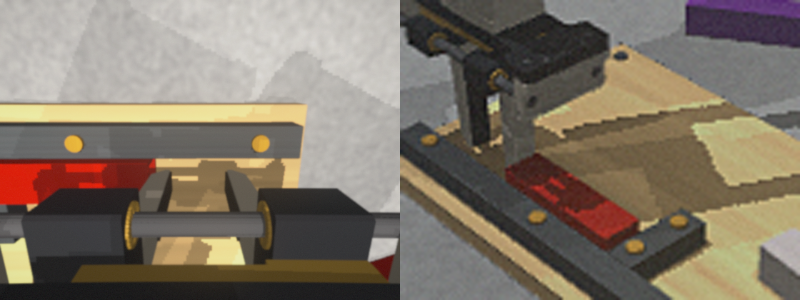

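The tube end now meets the stop (635,235), its side is still at the fence, and the force is rising. A little more push, then I'll withdraw.

```bash
python3 -m inch '[0,2,0,0,43,0,2,0,0,43]' | egrep 'tool|force'; python3 -m inch '[0,-8,0,0,43,0,-20,0,0,43,0,-20,40,0,43,0,-25,80,0,43,-40,-65,110,0,43,-80,-105,110,0,43,-120,-145,110,0,43,-160,-170,110,0,43,-180,-190,110,0,43,-180,-190,110,0,43]'|egrep 'tool|force|^t:'
python3 - <<'E'
from h import *
c=read_camera("top");im=c["image"]
cv2.imwrite("pics/t7.png",cv2.resize(im[140:280,130:370],None,fx=3,fy=3))
hsv=cv2.cvtColor(im,cv2.COLOR_BGR2HSV);H,S,V=[hsv[...,i].astype(int) for i in range(3)]
r=(((H<8)|(H>172))&(S>150)&(V>60)).astype(np.uint8);r[:140]=0;r[:,370:]=0
q=np.argwhere(r)[:,::-1].astype(np.float32);b=cv2.boxPoints(cv2.minAreaRect(q));print(len(q),px2w(c,b,.048)[:,:2].round(4).tolist(),px2w(c,b.mean(0),.048).round(4))
E
```

```text
tool_pos: [0.578, -0.2012, 0.0041]
force: [-2.2, -10.5, -0.5]
gripper_force: 5.3
t: 10.73
tool_pos: [0.3965, -0.3904, 0.1139]
force: [0.4, -0.6, 0.0]
gripper_force: 0.0
740 [[0.5895, -0.0559], [0.5943, -0.1653], [0.5616, -0.1663], [0.5569, -0.0575]] [[ 0.5755 -0.1112  0.048 ]]
```

View pics/t7.png

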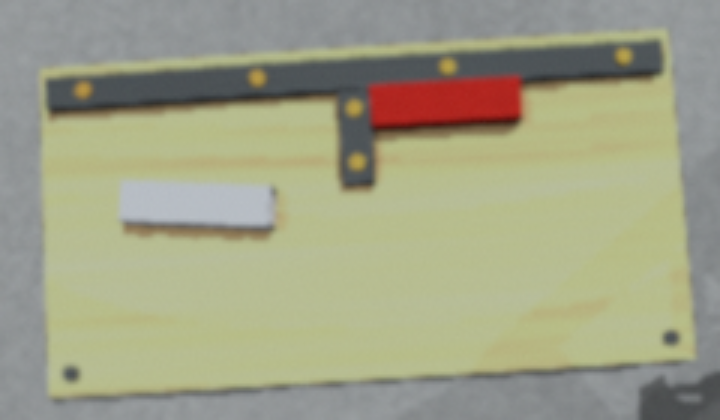

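The red tube (445,100) lies flush against the fence and its end touches the stop (372,105). The bare tube (197,205) hasn't moved. Handing in.

```bash
python3 -c "
from plant import job; print(job.close_job())"
```

```text
the job is handed in; nothing more can be done
None
```

The red tube is flush against the back fence with its end touching the centre stop, the bare tube was not moved, and the job was handed in at about 11 s of the 42 s allowed; no verdict was returned.

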